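Hold the model hatch open at 50 degrees

TASK

Swing the magnifier aside on its post, towards the hatch's hinge side, until no part of its round lens rim hangs over the hatch; the cover stays shut until then. Next lift the hinged walnut hatch cover and hold it open at 50 degrees from shut, give or take 5 degrees, for its hinges to be inspected: it falls shut if let go, so finish with the gripper still holding it there, motionless, with the magnifier still clear. Leave the bell, the spare cover, the parts tub and the screwdriver where they are.

Things in the scene. Friction and masses are not known exactly. Their poses are not given: they have to be found in the camera images.
- hatch: model ship's hatch fixed to the bench: planked deck panel 250 x 200 x 12 mm with a white-walled coaming 180 (x) x 160 (y) mm, top 80 mm above the bench, under a dark walnut cover. Origin: centre of the underside, on the bench. Its x axis runs along the hinge, y points to the hinge side, z up. Hinge line at y = +80, z = 80 mm; the handle sticks out on the -y side.
- cover (a joint): angle of the hatch cover in rad: 0 shut, growing as it lifts (0.873 = 50 degrees; it could go on to 1.8). Walnut, 180 x 160 x 12 mm with two 6 mm battens on top, about 0.4 kg with its handle; no spring, catch or stay: it falls shut by its weight (about 2 N at the handle).
- cover_handle (a point): middle of the round bar of the cover's brass bow handle: 10 mm thick, 100 mm long, parallel to the hinge, in the cover's plane, 210 mm from the hinge line; 86 mm above the bench when shut. Two arms, 90 mm apart clear, join it to the cover's free edge, leaving an open gap of 45 mm between bar and edge. The bar can turn between closed fingers as the cover lifts.
- cover_hinge (a point): point on the cover's hinge line, half-way along it, 80 mm above the bench.
- swing (a joint): angle of the magnifier's arm on its post in rad; it grows as the lens moves clockwise seen from above, which is towards the hatch's hinge side. Range -0.4 to 1.4; a stiff pivot that stays where it is left (about 1 N at the lens moves it).
- lens (a point): centre of the magnifier's round lens, 180 mm above the bench, 250 mm from the pivot axis. Its black rim is 112 mm across and 12 mm thick. At the start it hangs over the hatch cover.
- grip_knob (a point): middle of the free part of the black upright round knob on the lens rim's outer end, 315 mm from the pivot axis (65 mm beyond the lens centre, on the line from pivot through lens). 20 mm in diameter; top 238 mm, free part from 185 mm, this point 213 mm above the bench. It moves and turns with the arm.
- pivot (a point): point on the vertical pivot axis of the magnifier's arm, at the arm's height (180 mm above the bench), on top of a steel post with a round 110 mm foot fixed to the bench on the far side of the hatch; a black tightening knob (44 mm across) tops it at 228 mm.
- bell_center (a point): centre of the copper ship's bell model, 100 mm across its wooden foot, 115 mm tall, loose; leave alone. This point is 50 mm above the bench.
- spare_center (a point): centre of the spare loose walnut hatch cover, 180 x 160 x 18 mm, lying flat, without a handle; leave alone.
- tub_center (a point): centre of the open yellow plastic parts tub, 110 x 140 x 60 mm, loose; leave alone.
- screwdriver_grip (a point): middle of the handle of a screwdriver lying on the bench; leave alone.

How it is judged:
By the outcome, as a careful person would: the job done as asked, in the order asked, and still so for the second after the job is handed in, while the arm keeps its last pose, push and grip.
It also fails if it takes over 46 s, if anything falls off the work surface, if the arm or the gripper's body presses on something with over 40 N, if the wrist force passes 120 N, or if a joint passes its speed limit or range.

ROBOT

A 6-joint arm with a two-finger parallel gripper is mounted at the origin on the work surface. World frame = base frame: x ahead of the robot, y to its left, z up, the work surface at z = 0. Lengths are in mm, angles in rad, forces in N, time in s.
With the tool pointing down it reaches from about 250 to 800 mm from the base axis. Payload 8.5 kg.
Tool frame: the origin (TCP) lies on the centre line of the jaws, within the pads' length; the fingertips stand 19 mm ahead of it and the grasp point (between the pads) is the TCP; x points along the fingers, y is the direction in which the jaws open and shut, and the axes are right-handed (so a half turn about x gives the same grasp; the last joint's range is limited). The gripper opens to 85 mm and grips with 20 to 120 N. Pads are 22 mm wide; open, the fingers measure 114 mm over their backs; the gripper's body (76 mm by 85 mm) begins 54 mm behind the grasp point. The pads swing forward as they close: fully open they stand 13 mm farther back than shut.
Start: joints at [-1.256, 0.238, -0.013, 1.319, 0, 1.571], TCP at [162.539, -499.161, 250.276] pointing down, gripper open.
Joint ranges: [-2.66, 2.66], [-1.03, 1.9], [-1.14, 1.46], [-1.82, 2.27], [-1.45, 1.34], [-3.14, 3.14]. Speed limits (rad/s): [2.22, 2.22, 2.79, 3.14, 3.14, 3.14].

INTERFACE

Orientations are given as a unit quaternion [w, x, y, z].
In Python, from workcell import r, cams, models gives the robot as it stands. The module is installed in compiled form; this text tells all that it offers. Calls block until the motion is done:
- r.reach(position, orientation): joint-space move of the TCP to a pose.
- r.line_to(position, rotation=None, max_speed=150): straight line of the TCP; rotation=None keeps the orientation; max_speed is the mean speed in mm/s.
- r.movej(angles): joint-space move.
- r.open_jaws() and r.grasp(grasp_force=None): open the fingers fully, or close them until they stop; grasp_force is the grip in N (None keeps the last).
- r.sleep(seconds).
- r.inverse_kinematics(position, orientation): joint angles nearest the present ones, or None.
- r.read_state(): the state.
- cams.camera(name): name is "side" or "top"; returns (picture, depth): 384x512x3 uint8, blue, green, red; 384x512 float32, mm along the optical axis (not along the pixel's ray), 0 where there is no reading.
- cams.get_calibration(name): a dict with "fx", "fy", "cx", "cy" (pixels), "dist_coeffs" ([k1, k2, p1, p2, k3] as OpenCV has them; the pictures are not rectified), "R" (3x3) and "t" (3): a world point X has camera coordinates R X + t. Camera axes: x right, y down, z forward; pixel columns grow to the right and rows downward; lengths in mm; the calibration is good to about 2 mm. A picture is of the moment at which its call begins. get_calibration takes no time and is no camera call.
A pose or a line that the arm cannot do raises r.IKError and nothing moves.
- r.hand_in(): hands the job in, once; it reports no verdict.
Trained networks look in the newest picture that a camera, given by its name, has taken for a name from the list of things; names that differ only in an ending like _2 or _b are one class to them, and where a whole thing is asked for, a point or a joint stands for the part that bears it (a point fixed in the world has none). Each returns a list of dicts, best first, with "conf" (0 to 1); they miss things now and then, are a little off and sometimes report something else, mostly with a low value. They report only what shows in the picture. A call takes as long as a camera call.
- models.find_in(name, camera): "position" ([x, y, z] in mm, in world coordinates, good to about 4 mm: the middle of the surface that is visible of it).
- models.cut_out(name, camera): "pixels" (384x512 bool, what is visible of it).
- models.landmark_of(name, camera): "position" ([x, y, z] in mm, in world coordinates, good to about 4 mm: a listed point, or the origin of a listed thing).
The state is a dict: "time": time; "joint_positions": joint angles; "joint_vel": joint speeds; "joint_torque": joint torques, N m; "position": TCP position; "ee_rot": TCP orientation; "ft_force": force on the tool from outside, world axes, zero at the start; "ft_torque": the same for the moment, N m; "finger_gap": finger opening in mm.
Only numpy, scipy, OpenCV 4.12 (cv2) and the standard library are available. Lean on these libraries where they do the work, as an engineer would, in place of code of your own. Each camera call takes 0.05 s, during which the arm holds its last target.

## Working session

There is one attempt and no reset: what is moved stays moved. The work goes in short steps, each a Python script; the robot and the scene stay as the last script left them, time stands still between calls to the robot, and variables do not carry over. Pictures are saved under pics/ and viewed, and the job is handed in when it is done.

```bash
mkdir -p pics
python3 - <<'E'
from workcell import r,cams,models
import cv2
for c in ("side","top"):
    p,d=cams.camera(c); cv2.imwrite(f"pics/{c}0.png",p)
    for n in ("hatch","cover_handle","cover_hinge","lens","grip_knob","pivot","bell_center","spare_center","tub_center","screwdriver_grip"):
        print(c,n,[(([round(float(v)) for v in q["position"]]),round(q["conf"],2)) for q in models.landmark_of(n,c)[:3]])
    k=cams.get_calibration(c); print(k["fx"],k["R"],k["t"])
print(r.read_state())
E
```

```text
side hatch [([542, 19, -1], 0.79), ([528, 100, 77], 0.66)]
side cover_handle [([555, -109, 88], 0.77), ([682, 295, 17], 0.71)]
side cover_hinge [([525, 97, 81], 0.97)]
side lens [([554, 0, 179], 0.97)]
side grip_knob [([493, -9, 216], 0.82)]
side pivot [([798, 43, 177], 0.65)]
side bell_center [([468, -389, 48], 0.74)]
side spare_center [([425, 397, 6], 0.95)]
side tub_center [([692, -372, 34], 0.81), ([684, 298, 16], 0.46)]
side screwdriver_grip [([684, 299, 15], 0.8), ([542, 18, -2], 0.31)]
476.07213363171473 [[-0.7569154  -0.65329273  0.01696094]
 [-0.42395728  0.47112185 -0.77350141]
 [ 0.49733218 -0.59266584 -0.6335676 ]] [ 456.041537    401.63578859 1262.37851596]
top hatch [([543, 20, 0], 0.84), ([802, 42, 183], 0.16)]
top cover_handle [([552, -116, 79], 0.78)]
top cover_hinge [([528, 98, 83], 0.97)]
top lens []
top grip_knob [([490, -10, 213], 0.68)]
top pivot [([802, 38, 180], 0.88)]
top bell_center [([466, -392, 49], 0.87)]
top spare_center [([422, 396, 4], 0.61)]
top tub_center [([696, -370, 34], 0.87)]
top screwdriver_grip [([686, 297, 12], 0.55)]
365.5488084127212 [[-0.02101864 -0.99960375 -0.01872344]
 [-0.99232363  0.02314106 -0.12148379]
 [ 0.12186893  0.01602628 -0.99241681]] [  -1.67441172  615.74465472 1204.77745529]
{'time': 1.1, 'joint_positions': array([-1.25598885e+00,  2.38204926e-01, -1.35164827e-02,  1.31920040e+00,
        1.98451303e-06,  1.57079007e+00]), 'joint_vel': array([-0.0006086 , -0.00027496,  0.00078683, -0.00076494,  0.00138173,
        0.00066967]), 'joint_torque': array([-5.56300714e-03, -5.38595510e+01,  3.46696973e+01,  3.29606686e-03,
       -2.43299774e-04, -2.53180269e-05]), 'position': array([ 162.5425257 , -499.15144218,  250.26720853]), 'ee_rot': array([-0.11080048, -0.69835863, -0.11088833,  0.69837115]), 'ft_force': array([ 0.42733275, -0.79479053,  0.44375915]), 'ft_torque': array([-0.03934065, -0.04545561, -0.0453559 ]), 'finger_gap': 85.54060639746737}
```

View pics/top0.png

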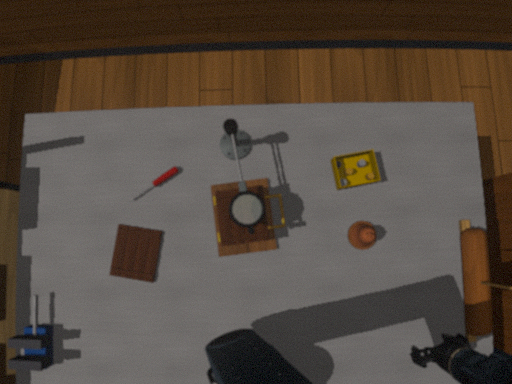

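View pics/side0.png

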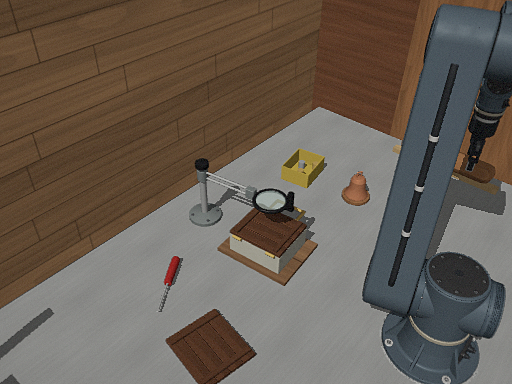

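The top view shows the lens at about (247,210), over the hatch, with the knob at (251,230) and the pivot at (231,127). The handle bar is on the right, near (282,210). Hatch yaw still needs refining, so I'll use depth and the cut-outs for that.

```bash
cat > h.py <<'E'
from workcell import r,cams,models
import cv2, numpy as np
from scipy.spatial.transform import Rotation as Ro
np.set_printoptions(precision=3,suppress=True)
def cloud(c,d,mask):
    k=cams.get_calibration(c); K=np.array([[k["fx"],0,k["cx"]],[0,k["fy"],k["cy"]],[0,0,1.]])
    v,u=np.nonzero(mask&(d>0)); z=d[v,u]
    n=cv2.undistortPoints(np.stack([u,v],1).astype(np.float64)[:,None],K,np.array(k["dist_coeffs"],float))[:,0]
    X=np.c_[n*z[:,None],z]
    return (X-np.array(k["t"]))@np.array(k["R"]), np.stack([u,v],1)
def q(M): 
    x=Ro.from_matrix(M).as_quat(); return np.r_[x[3],x[:3]]
def frame(xdir,ydir):
    x=np.array(xdir,float);x/=np.linalg.norm(x);y=np.array(ydir,float);y-=x*(x@y);y/=np.linalg.norm(y)
    return np.c_[x,y,np.cross(x,y)]
E
python3 - <<'E'
from h import *
for c in ("side","top"):
    p,d=cams.camera(c)
    X,uv=cloud(c,d,np.ones(d.shape,bool))
    s=(abs(X[:,0]-545)<190)&(abs(X[:,1]-20)<190)
    for nm,lo,hi in (("deck",6,18),("cover",84,104),("bar/handle",70,95)):
        m=s&(X[:,2]>lo)&(X[:,2]<hi)
        if nm=="bar/handle": m&=(X[:,1]<-75)
        if m.sum()<5: print(c,nm,m.sum());continue
        P=X[m]
        (a,b),(w,h),an=cv2.minAreaRect(P[:,:2].astype(np.float32))
        print(c,nm,m.sum(),(a,b),(w,h),an,P[:,2].mean())
    for n in ("cover_handle","cover","hatch","lens","grip_knob"):
        for o in models.cut_out(n,c)[:1]:
            P,_=cloud(c,d,o["pixels"]); 
            if len(P)<3: print(c,n,len(P)); continue
            print(c,n,round(o["conf"],2),len(P),np.median(P,0),P.min(0),P.max(0),cv2.minAreaRect(P[:,:2].astype(np.float32)))
    b=p[ (150 if c=="side" else 100):(290 if c=="side" else 270),190:330]
    cv2.imwrite(f"pics/{c}crop.png",cv2.resize(b,None,fx=4 if c=="side" else 3.5,fy=4 if c=="side" else 3.5,interpolation=cv2.INTER_CUBIC))
# IK for knob
P0=np.array([800,40.])
for dz in (0,):
  for ang in (189,180,165,150,134):
    t=np.radians(ang); pos=np.r_[P0+315*np.array([np.cos(t),np.sin(t)]),218]
    for s in (1,-1):
      print(ang,s,pos,r.inverse_kinematics(pos,q(frame([0,0,-1],[s*-np.sin(t),s*np.cos(t),0]))))
E
```

```text
side deck 1000 (534.4047241210938, 21.0374755859375) (250.88861083984375, 204.33433532714844) 5.541817665100098 9.602758995188637
side cover 2011 (538.219482421875, -1.4947967529296875) (182.91055297851562, 224.50418090820312) 5.8584794998168945 89.11463767453613
side bar/handle 59 (507.94769287109375, -103.80484008789062) (30.609437942504883, 58.35295867919922) 52.14973831176758 85.3596664047614
side cover_handle 0.68 2274 [523.954  29.91   88.254] [ 438.311 -208.553  -10.187] [698.799 111.373 179.158] ((574.9041137695312, -50.38514709472656), (244.31187438964844, 315.3099365234375), 6.884819030761719)
side cover 0.66 678 [ 453.369 -367.043   29.176] [ 411.356 -524.407   -9.718] [ 535.996 -334.107  110.541] ((487.4330749511719, -429.1943359375), (101.25678253173828, 204.05419921875), 31.505102157592773)
side hatch 0.79 4554 [500.469  59.877  74.772] [ 401.584 -183.68    -8.003] [657.537 133.216 179.158] ((541.6602783203125, -29.761978149414062), (252.8373260498047, 309.5163269042969), 6.582858085632324)
side lens 0.75 1402 [574.786  21.011 180.674] [ 474.6   -729.652 -666.024] [1589
[... 1750 characters left out ...]
0.019  0.19  -0.16   1.22   0.     2.966]
189 -1 [488.878  -9.277 218.   ] [-0.019  0.19  -0.16   1.22   0.    -0.176]
180 1 [485.  40. 218.] [ 0.082  0.186 -0.165  1.219  0.    -3.059]
180 -1 [485.  40. 218.] [ 0.082  0.186 -0.165  1.219  0.     0.082]
165 1 [495.733 121.528 218.   ] [ 0.24   0.226 -0.113  1.231  0.    -2.639]
165 -1 [495.733 121.528 218.   ] [ 0.24   0.226 -0.113  1.231  0.     0.502]
150 1 [527.202 197.5   218.   ] [ 0.358  0.315  0.011  1.267  0.    -2.26 ]
150 -1 [527.202 197.5   218.   ] [0.358 0.315 0.011 1.267 0.    0.882]
134 1 [581.183 266.592 218.   ] [ 0.43   0.448  0.217  1.34   0.    -1.909]
134 -1 [581.183 266.592 218.   ] [0.43  0.448 0.217 1.34  0.    1.233]
```

Run:
```python
from h import *
for c in ("side","top"):
    p,d=cams.camera(c)
    X,uv=cloud(c,d,np.ones(d.shape,bool))
    m=(abs(X[:,0]-490)<30)&(abs(X[:,1]+9)<30)&(X[:,2]>195)&(X[:,2]<245); P=X[m]; print(c,m.sum(),P.min(0),P.max(0),P.mean(0))
    m=(abs(X[:,0]-800)<40)&(abs(X[:,1]-40)<40)&(X[:,2]>218)&(X[:,2]<240); P=X[m]; print(c,"pivot",m.sum(),P.min(0),P.max(0),P.mean(0))
# handle IK
yaw=np.radians(6.2); yd=np.array([-np.sin(yaw),np.cos(yaw),0]); xd=np.array([np.cos(yaw),np.sin(yaw),0]); Z=np.array([0,0,1.])
O=np.array([542,20,0.])
def bar(th):
    # bar at angle th; hinge z 80, bar offset +6 above, 210 away
    a=-210; b=6
    return O+yd*(80+a*np.cos(th)+b*np.sin(th))+Z*(80-a*np.sin(th)+b*np.cos(th))
for tilt in (20,35,45,60,75):
  t=np.radians(tilt)
  for s in (1,-1):
    M=frame(np.cos(t)*yd-np.sin(t)*Z, s*(np.sin(t)*yd+np.cos(t)*Z))
    out=[]
    for th in (0,25,50):
        out.append(r.inverse_kinematics(bar(np.radians(th)),q(M)))
    out.append(r.inverse_kinematics(bar(0)-M[:,0]*90,q(M)))
    print(tilt,s,*[None if o is None else np.array(o).round(2) for o in out])
```

```text
side 93 [473.309 -18.159 196.039] [495.006   2.016 237.225] [482.376  -6.081 219.114]
side pivot 104 [769.554  21.909 218.673] [817.27   67.249 226.626] [792.921  45.18  222.034]
top 40 [480.033 -21.984 207.406] [496.771  -4.985 240.875] [488.832 -13.251 234.797]
top pivot 159 [778.409  21.614 218.506] [818.418  63.732 230.37 ] [798.024  41.651 225.131]
20 1 [-0.57  1.04  0.36  1.94  0.82 -1.17] [-0.55  0.92  0.35  2.02  0.84 -1.15] [-0.48  0.8   0.28  2.04  0.9  -1.1 ] [-0.66  1.12  0.63  2.17  0.74 -1.23]
20 -1 [-0.57  1.04  0.36  1.94  0.82  1.97] [-0.55  0.92  0.35  2.02  0.84  1.99] [-0.48  0.8   0.28  2.04  0.9   2.05] [-0.66  1.12  0.63  2.17  0.74  1.91]
35 1 [-0.53  0.85  0.22  1.64  0.72 -0.92] [-0.51  0.75  0.25  1.76  0.73 -0.89] [-0.43  0.64  0.23  1.8   0.78 -0.81] [-0.62  0.9   0.46  1.89  0.66 -1.  ]
35 -1 [-0.53  0.85  0.22  1.64  0.72  2.23] [-0.51  0.75  0.25  1.76  0.73  2.25] [-0.43  0.64  0.23  1.8   0.78  2.33] [-0.62  0.9   0.46  1.89  0.66  2.15]
45 1 [-0.49  0.74  0.13  1.47  0.62 -0.77] [-0.47  0.65  0.19  1.61  0.64 -0.74] [-0.39  0.54  0.19  1.66  0.67 -0.65] [-0.57  0.76  0.35  1.71  0.58 -0.85]
45 -1 [-0.49  0.74  0.13  1.47  0.62  2.37] [-0.47  0.65  0.19  1.61  0.64  2.4 ] [-0.39  0.54  0.19  1.66  0.67  2.49] [-0.57  0.76  0.35  1.71  0.58  2.29]
60 1 [-0.42  0.59  0.    1.26  0.45 -0.59] [-0.38  0.51  0.09  1.42  0.46 -0.55] [-0.3   0.42  0.13  1.51  0.48 -0.46] [-0.48  0.58  0.19  1.49  0.43 -0.65]
60 -1 [-0.42  0.59  0.    1.26  0.45  2.55] [-0.38  0.51  0.09  1.42  0.46  2.59] [-0.3   0.42  0.13  1.51  0.48  2.68] [-0.48  0.58  0.19  1.49  0.43  2.49]
75 1 [-0.31  0.48 -0.11  1.09  0.24 -0.44] [-0.28  0.4   0.    1.27  0.24 -0.4 ] [-0.19  0.33  0.08  1.39  0.25 -0.3 ] [-0.35  0.44  0.05  1.31  0.23 -0.47]
75 -1 [-0.31  0.48 -0.11  1.09  0.24  2.71] [-0.28  0.4   0.    1.27  0.24  2.74] [-0.19  0.33  0.08  1.39  0.25  2.84] [-0.35  0.44  0.05  1.31  0.23  2.67]
```

View pics/topcrop.png

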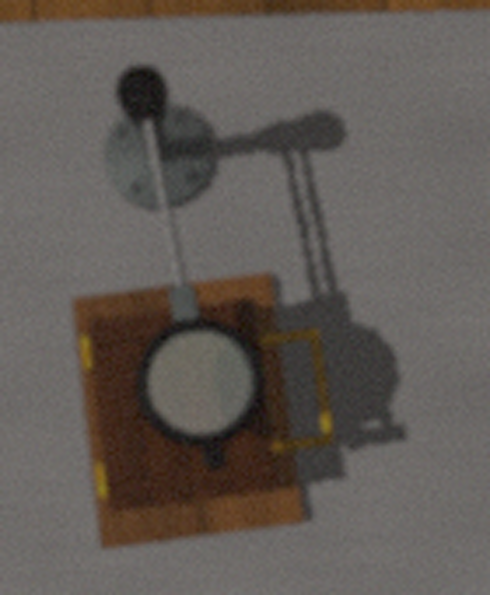

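The crop shows the lens over the walnut cover, the knob at its lower edge and the brass bow on the -y side. The knob is at (488.5,-11) and the pivot at (798.5,42), a radius of 314.5 mm against the given 315. Next I grasp the knob.

Run:
```python
from h import *
P0=np.array([798.5,42.]); t=np.radians(189.7)
M=frame([0,0,-1],[np.sin(t),-np.cos(t),0])
pos=np.array([488.5,-11,300])
print(r.inverse_kinematics(pos,q(M)))
r.reach(pos,q(M)); print(r.read_state()["time"])
r.line_to([488.5,-11,219],max_speed=120)
s=r.read_state(); print(s["time"],s["position"],s["ft_force"])
r.grasp(30); s=r.read_state(); print(s["time"],s["position"],s["ft_force"],s["ft_torque"],s["finger_gap"])
p,d=cams.camera("side"); cv2.imwrite("pics/side1.png",cv2.resize(p[130:300,180:400],None,fx=3,fy=3))
```

```text
[-0.023  0.163  0.016  1.424  0.    -0.192]
3.9167
4.7417 [488.849 -11.133 219.575] [-0.403  0.161 -0.216]
5.35 [488.585 -11.013 219.252] [-1.229 -0.386  3.405] [-0.024  0.132  0.037] 19.003321196357994
```

View pics/side1.png

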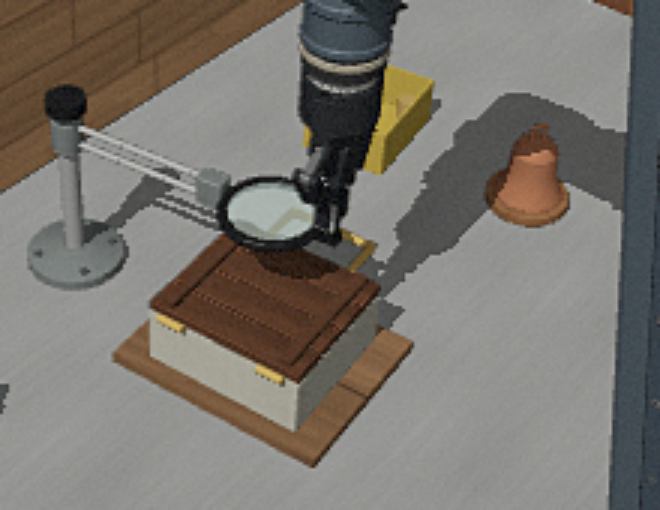

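The gap is 19 mm, so the fingers hold the 20 mm knob. Next I swing it along the arc.

Run:
```python
from h import *
P0=np.array([798.5,42.]); c0=np.array([488.6,-11.0]); R0=np.linalg.norm(c0-P0); a0=np.arctan2(*(c0-P0)[::-1])%(2*np.pi)
print(R0,np.degrees(a0))
for i in range(1,11):
    t=a0-np.radians(5.7*i)
    M=frame([0,0,-1],[np.sin(t),-np.cos(t),0])
    r.line_to(np.r_[P0+R0*np.array([np.cos(t),np.sin(t)]),219.3],q(M),max_speed=110)
    s=r.read_state(); f=s["ft_force"]; rad=np.array([np.cos(t),np.sin(t)])
    print(i,round(s["time"],2),s["position"],f,"radial",round(f[:2]@rad,1),round(s["finger_gap"],1),s["ft_torque"])
    if np.linalg.norm(f)>40 or s["finger_gap"]<15: print("stop");break
```

```text
314.3994433837312 189.7049979238047
1 5.83 [484.75   20.133 219.244] [-0.636  0.324  1.754] radial 0.6 19.1 [ 0.084  0.203 -0.042]
2 6.27 [484.039  50.946 219.249] [-2.059  1.371  2.218] radial 2.1 19.3 [ 0.142  0.365 -0.039]
3 6.7 [486.394  82.092 219.261] [-3.898  0.679  3.492] radial 4.0 19.3 [ 0.271  0.782 -0.008]
4 7.13 [491.89  113.098 219.267] [-5.589  2.137  2.814] radial 5.9 19.2 [0.351 0.992 0.001]
5 7.57 [500.398 143.33  219.258] [-5.669  3.345  4.667] radial 6.4 19.4 [0.497 1.159 0.033]
6 8.0 [511.903 172.587 219.249] [-6.844  4.656  3.58 ] radial 8.2 19.4 [0.67  1.259 0.004]
7 8.43 [526.268 200.583 219.281] [-7.723  5.029  5.568] radial 9.2 19.2 [0.876 1.356 0.003]
8 8.87 [543.412 227.04  219.291] [-7.052  6.315  4.179] radial 9.4 19.4 [1.056 1.367 0.004]
9 9.3 [563.093 251.668 219.282] [-7.099  6.568  4.055] radial 9.7 19.3 [ 1.25   1.375 -0.053]
10 9.73 [585.149 274.241 219.298] [-6.259  8.233  3.744] radial 10.3 19.4 [1.437 1.328 0.012]
```

Run:
```python
from h import *
r.open_jaws(); p=r.read_state()["position"]; 
r.line_to([p[0],p[1],310],max_speed=200)
s=r.read_state(); print(s["time"],s["ft_force"])
yd=np.array([-np.sin(np.radians(6.2)),np.cos(np.radians(6.2))])
# move the arm to pre-handle region for unobstructed view
yd3=np.r_[yd,0]; Z=np.array([0,0,1.]); t=np.radians(45)
M=frame(np.cos(t)*yd3-np.sin(t)*Z, np.sin(t)*yd3+np.cos(t)*Z)
bar=np.array([542,20,86.])-130*yd3
pre=bar-M[:,0]*110
# path check along straight joint interpolation: via high waypoint
j=r.inverse_kinematics(pre+[0,0,150],q(M)); print(pre,j)
r.reach(pre+[0,0,150],q(M)); print(r.read_state()["time"])
for c in ("side","top"):
    im,d=cams.camera(c); cv2.imwrite(f"pics/{c}2.png",im)
    for n in ("lens","grip_knob","cover_handle","hatch","cover_hinge"):
        print(c,n,[(np.array(o["position"]).round(),round(o["conf"],2), "hatch y", round(float((np.array(o["position"])[:2]-[542,20])@yd),1)) for o in models.landmark_of(n,c)[:2]])
    X,uv=cloud(c,d,np.ones(d.shape,bool))
    m=(abs(X[:,0]-629)<90)&(abs(X[:,1]-226)<90)&(X[:,2]>165)&(X[:,2]<196); P=X[m]; hy=(P[:,:2]-[542,20])@yd; print(m.sum(),"min hatch y of rim-height pts",hy.min(), np.percentile(hy,2))
    m=(abs(X[:,0]-540)<130)&(X[:,1]<140)&(X[:,1]>-160)&(X[:,2]>78)&(X[:,2]<103); P=X[m]
    print("cover+handle",cv2.minAreaRect(P[:,:2].astype(np.float32)))
    hy=(P[:,:2]-[542,20])@yd; Q=P[hy<-122]; print("bar",len(Q),Q.mean(0),hy.min(),Q.min(0),Q.max(0))
```

```text
10.9917 [-0.073  0.033 -0.78 ]
[ 564.44  -186.566  163.782] [-0.586  0.73   0.699  2.108  0.575 -0.866]
12.8333
side lens [(array([628., 231., 181.]), 0.59, 'hatch y', 200.5), (array([685., 296.,  17.]), 0.18, 'hatch y', 259.1)]
side grip_knob [(array([588., 273., 216.]), 0.93, 'hatch y', 246.7)]
side cover_handle [(array([ 556., -110.,   86.]), 0.82, 'hatch y', -130.7), (array([ 469., -391.,   48.]), 0.42, 'hatch y', -400.8)]
side hatch [(array([543.,  17.,  -2.]), 0.58, 'hatch y', -3.4)]
side cover_hinge [(array([526.,  97.,  79.]), 0.65, 'hatch y', 78.7)]
938 min hatch y of rim-height pts 98.3155291791058 122.1765507820125
cover+handle ((538.712158203125, -3.042236328125), (183.21524047851562, 227.76731872558594), 6.334676265716553)
bar 85 [ 551.44  -107.184   84.467] -136.37940376598732 [ 497.664 -116.795   78.735] [600.811 -97.54   90.871]
top lens [(array([630., 228., 182.]), 0.89, 'hatch y', 197.2)]
top grip_knob []
top cover_handle []
top hatch [(array([542.,  21.,   1.]), 0.74, 'hatch y', 0.7)]
top cover_hinge [(array([525., 101.,  78.]), 0.77, 'hatch y', 82.2)]
1144 min hatch y of rim-height pts 97.59919512849622 111.68750785331613
cover+handle ((543.6111450195312, -5.962028503417969), (180.35975646972656, 222.3794708251953), 5.994053840637207)
bar 105 [ 555.716 -109.579   88.338] -137.28721913907373 [ 502.203 -117.555   82.925] [610.196 -97.153  94.759]
```

```bash
sleep 1
```

```text
(no output)
```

View pics/top2.png

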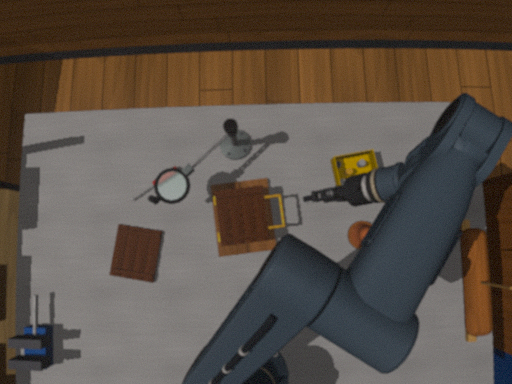

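View pics/side2.png

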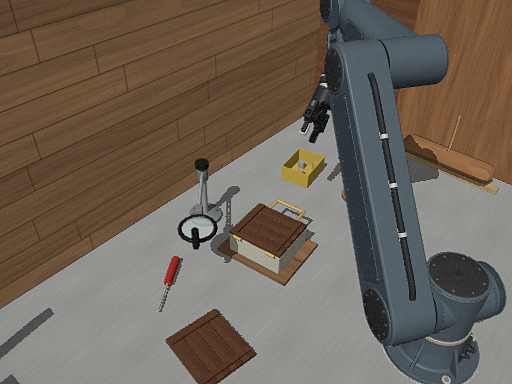

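The lens is at top-view pixel (172,185), about 198 mm to the hinge side, so the rim clears the deck panel by roughly 40 mm. The bar is at (556,-109.3,86), and both cameras agree on that. Next I grasp the handle.

```bash
cat >> h.py <<'E'
yaw=np.radians(6.2); yd=np.array([-np.sin(yaw),np.cos(yaw),0]); Z=np.array([0,0,1.]); O=np.array([542,20,0.])
t45=np.radians(45); MH=frame(np.cos(t45)*yd-np.sin(t45)*Z, np.sin(t45)*yd+np.cos(t45)*Z)
def bar(th):
    return O+yd*(80-210*np.cos(th)+6*np.sin(th))+Z*(80+210*np.sin(th)+6*np.cos(th))
E
python3 - <<'E'
from h import *
b=bar(0); print(b)
r.line_to(b-MH[:,0]*90,max_speed=150); s=r.read_state(); print(s["time"],s["ft_force"])
r.line_to(b,max_speed=60); s=r.read_state(); print(s["time"],s["position"],s["ft_force"])
r.grasp(40); s=r.read_state(); print(s["time"],s["position"],s["ft_force"],s["ft_torque"],s["finger_gap"])
for c in ("side","top"):
    im,d=cams.camera(c); cv2.imwrite(f"pics/{c}3.png",cv2.resize(im[150:280,190:400],None,fx=3,fy=3))
E
```

```text
[ 556.04 -109.24   86.  ]
14.6833 [ 0.324 -0.475 -0.206]
16.3333 [ 556.194 -109.511   86.18 ] [ 0.138 -0.135  0.668]
17.025 [ 556.099 -109.607   85.761] [ 0.532 -3.074 -1.357] [-1.314 -0.141  0.11 ] 8.646218206737059
```

View pics/top3.png

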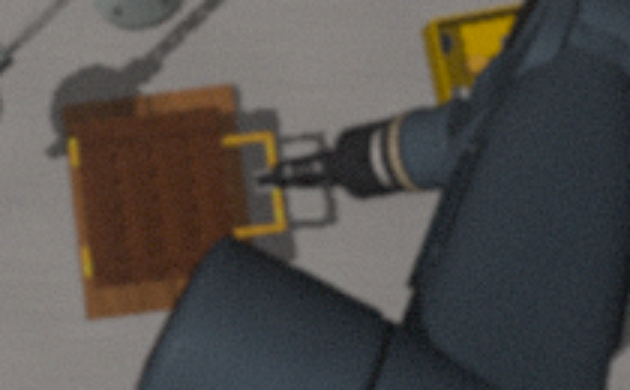

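View pics/side3.png

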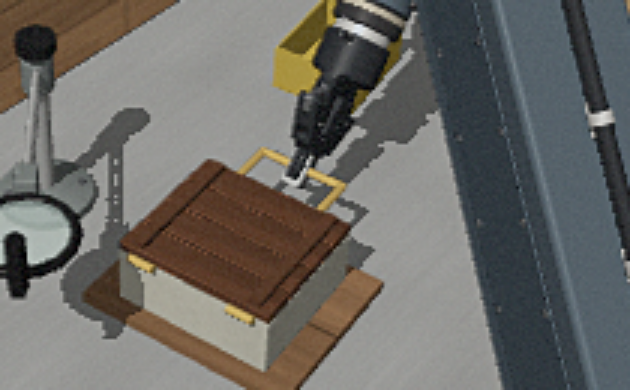

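The fingers straddle the bar at mid-span, with a gap of 8.6 mm. Next I lift the cover along its arc, checking forces at each step.

Run:
```python
from h import *
for a in range(5,55,5):
    r.line_to(bar(np.radians(a)),max_speed=60); s=r.read_state(); f=s["ft_force"]
    p=s["position"]; h=O+yd*80+Z*80; v=p-h
    print(a,round(s["time"],2),"ang",round(np.degrees(np.arctan2(v[2],-v@yd)-np.arctan2(6,210)),1),f,s["ft_torque"],round(s["finger_gap"],2))
    if np.linalg.norm(f)>45 or s["finger_gap"]<6: print("stop");break
for c in ("side","top"):
    im,d=cams.camera(c); cv2.imwrite(f"pics/{c}4.png",im)
```

```text
5 17.58 ang 5.0 [ 0.19  -6.972 -1.104] [-1.863 -0.099  0.046] 8.97
10 18.04 ang 10.0 [-0.552 -7.11  -1.475] [-2.036 -0.046  0.157] 8.5
15 18.5 ang 15.0 [ -0.849 -10.944   0.528] [-2.11   0.016  0.206] 8.76
20 18.96 ang 20.0 [ 0.27  -8.08   0.062] [-1.952 -0.039  0.146] 8.76
25 19.42 ang 24.9 [ 0.004 -8.088 -0.903] [-1.849 -0.094  0.073] 8.68
30 19.88 ang 29.9 [ 0.219 -7.604  1.849] [-1.469 -0.039  0.039] 8.8
35 20.33 ang 34.9 [-0.653 -9.319  2.77 ] [-1.62   0.025  0.222] 8.86
40 20.79 ang 39.9 [-0.266 -5.48   1.369] [-1.529 -0.068  0.049] 8.61
45 21.25 ang 44.9 [-0.233 -3.936  0.422] [-1.106 -0.137 -0.037] 8.45
50 21.71 ang 50.0 [ 2.159  1.407 -4.528] [-1.341 -0.398 -0.221] 8.62
```

View pics/top4.png

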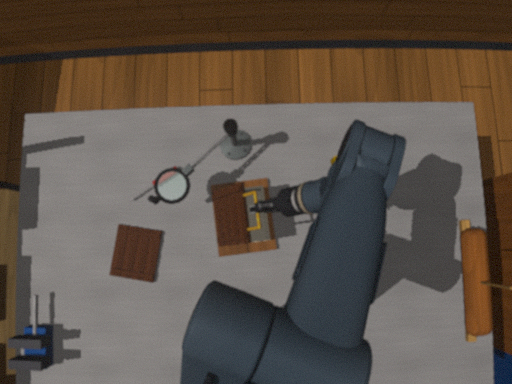

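View pics/side4.png

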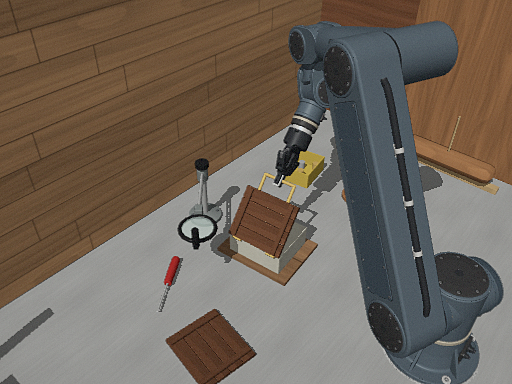

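The cover is open, the lens hasn't moved, and the gripper holds the bar. I'll check the angle independently with a plane fit on the depth and check stillness before handing in.

Run:
```python
from h import *
r.sleep(0.5)
for c in ("side","top"):
    im,d=cams.camera(c); X,_=cloud(c,d,np.ones(d.shape,bool))
    w=X-O; y=w@yd; x=w@np.cross(yd,Z); z=X[:,2]
    m=(abs(x)<80)&(y<70)&(y>-15)&(z>90)&(z<215)&(abs((80-y)*np.sin(np.radians(50))-(z-80)*np.cos(np.radians(50))+9)<14)
    A=np.c_[y[m],x[m],np.ones(m.sum())]; k=np.linalg.lstsq(A,z[m],rcond=None)[0]
    res=z[m]-A@k; g=abs(res)<6; k=np.linalg.lstsq(A[g],z[m][g],rcond=None)[0]
    print(c,m.sum(),"plane angle",np.degrees(np.arctan(-k[0])),"x slope",k[1])
    for n in ("lens","cover_handle","bell_center","tub_center","spare_center","screwdriver_grip","hatch"):
        print(c,n,[(np.array(o["position"]).round(),round(o["conf"],2)) for o in models.landmark_of(n,c)[:1]])
s=r.read_state(); print(s["time"],s["position"],s["ft_force"],s["joint_vel"],s["finger_gap"])
```

```text
side 2114 plane angle 49.666313054698605 x slope -0.006590220251680989
side lens [(array([544.,  20.,  -4.]), 0.6)]
side cover_handle [(array([548., -30., 248.]), 0.87)]
side bell_center [(array([ 469., -387.,   46.]), 0.4)]
side tub_center [(array([ 693., -367.,   33.]), 0.75)]
side spare_center [(array([424., 396.,   6.]), 0.74)]
side screwdriver_grip []
side hatch [(array([542.,  18.,  -3.]), 0.92)]
top 1336 plane angle 50.14136895777829 x slope 0.001408549557737615
top lens [(array([628., 226., 180.]), 0.75)]
top cover_handle [(array([542., -33., 246.]), 0.76)]
top bell_center []
top tub_center []
top spare_center [(array([422., 393.,   6.]), 0.55)]
top screwdriver_grip [(array([685., 296.,  13.]), 0.62)]
top hatch [(array([543.,  19.,   3.]), 0.63)]
23.1083 [547.403 -29.964 244.274] [ 2.73   4.916 -9.826] [-0.001 -0.     0.001  0.001 -0.001  0.001] 8.53231394232229
```

Run:
```python
from h import *
s=r.read_state(); print(s["time"],s["ft_force"],s["finger_gap"]); print(r.hand_in())
```

```text
23.1083 [ 2.73   4.916 -9.826] 8.53231394232229
the job is handed in; nothing more can be done
None
```

The magnifier is swung clear and the gripper is holding the hatch cover open at about 50°. I handed the job in at 23.1 s of the 46 s allowed.

**What I did:** I gripped the magnifier's knob, swung it about 57° towards the hinge side and released it. After checking the lens was clear, I gripped the handle bar and lifted the cover along its arc.

**Last checks:**
- **Cover angle:** plane fits on the depth images gave 49.7° (side) and 50.1° (top), and the tool position gave 50.0°.
- **Hold:** the joints were still and the finger gap was 8.5 mm on the bar. The wrist force was about 11 N; it had grown from about 5 N during the last 1.4 s of holding. No reading I took was higher than about 14 N.
- **Lens:** the top camera put it at (628, 226), about 195 mm to the hinge side. That leaves the rim about 40 mm clear of the deck panel.
- **Other items:** the bell, tub, spare cover and screwdriver were each found within about 5 mm of where they started, which is about as fine as the networks can tell.

**Checks that failed or disagreed:**
- In the last look, the side camera's lens detection was wrong: it reported the hatch's position. Earlier it had agreed with the top camera, and the lens had not moved in the side picture.
- The arm hid the bell and tub from the top camera, so only the side camera confirmed them, the bell with low confidence (0.40).
- The side camera missed the screwdriver, so only the top camera confirmed it.

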